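Find the loose clamp bolt and hold its cap open

ROBOT

A 6-joint arm with a two-finger parallel gripper is mounted at the origin on a cart in front of the work surface, level with it; the furniture and walls round the work are solid. World frame = base frame: x ahead of the robot, y to its left, z up, the work surface at z = 0. Lengths are in m, angles in degrees, forces in N, time in s.
With the tool pointing down it reaches from about 0.25 to 0.725 m from the base axis. Payload 9.7 kg.
Tool frame: the origin (TCP) lies between the finger pads; the fingertips stand 11 mm ahead of it and the grasp point (between the pads) lies 8 mm behind it; z points along the fingers, x is the direction in which the jaws open and shut, and the axes are right-handed (so a half turn about z gives the same grasp; the last joint's range is limited). The gripper opens to 85 mm and grips with 20 to 120 N. Pads are 22 mm wide; open, the fingers measure 114 mm over their backs; the gripper's body (76 mm by 85 mm) begins 54 mm behind the grasp point. The pads swing forward as they close: fully open they stand 13 mm farther back than shut.
Start: joints at [66.635, 4.979, 10.078, 95.1, 0, 90], TCP at [0.218, 0.505, 0.242] pointing down, gripper open.
Joint ranges: [-179.16, 179.16], [-48.56, 103.87], [-65.8, 70.77], [-126.05, 130.52], [-82.76, 87.17], [-180, 180]. Speed limits (degrees/s): [127.2, 127.2, 147.25, 180, 180, 180].

INTERFACE

Orientations are given as [roll, pitch, yaw] about the fixed x, y, z axes, in that order (R = Rz(yaw) Ry(pitch) Rx(roll)).
In Python, from workcell import get_obs, camera, job_done gives the robot as it stands.
- The arm moves only by the tool arm_command, never from a script. Its argument "increments" is a list of rows, each a list of 2 entries, a list of its own where there are three numbers: the shift along the tool's x, y, z in units of 25 mm (1.0 is 25 mm), then the turn about the tool's z in units of 6 degrees (1.0 is 6 degrees). In form: [[[dx, dy, dz], roll], ...]. A call has 1 to 5 rows; each row is the pose to reach, as a shift and turn from the pose measured when the call began, along the tool's axes at that moment; what a row does not reach only later rows make up. A row lasts 1/10 s, in which the tool goes at most 50 mm and 8.59 degrees, less where a joint would pass 70% of its speed; a pose out of reach is approached as far as the arm can. A call with a gripper value outside its range is refused whole. "claw" is the closure, from -1 (fully open) to 1 (shut), so that 0 is half open, set as the call begins (left out, the last holds). The fingers move at their own pace and stop on an object; "force" is the grip in N (left out, the last holds). Time passes only in rows, so rows that repeat a pose let the fingers close. It gives the time, the measured TCP pose, the force and the opening at its end, in the units of the state.
- get_obs(): the state, without advancing time (a new reading comes with each control period).
- camera(name): name is "scene" or "top" or "wrist"; returns a dict with "frame" (420x560x3 uint8, red, green, blue), "range_z" (420x560 float32, m along the optical axis (not along the pixel's ray), 0 where there is no reading), "K" (3x3 intrinsics, pixels), "R" (3x3) and "t" (3): a world point X has camera coordinates R X + t; the wrist camera has in their place "hand_eye" (4x4, takes a point from camera to tool coordinates, whose origin is the TCP and whose axes are the tool frame's). Camera axes: x right, y down, z forward; pixel columns grow to the right and rows downward; lengths in m; the calibration is good to about 2 mm. A picture is of the moment at which its call begins: read the wrist's pose just before it.
- job_done(): hands the job in, once; it reports no verdict.
The state is a dict: "time": time; "q": joint angles; "qd": joint speeds; "joint_efforts": joint torques, N m; "ee_pos": TCP position; "tcp_rot": TCP orientation; "wrist_force": force on the tool from outside, world axes, zero at the start; "torque": the same for the moment, N m; "opening": finger opening in m.
Only numpy, scipy, OpenCV 4.12 (cv2) and the standard library are available. Lean on these libraries where they do the work, as an engineer would, in place of code of your own. Each camera call takes 0.05 s, during which the arm holds its last target.

TASK

Swing the clamp fixture's keeper bar fully shut so that it snaps into its detent, then tap the heads of the three bolts one after another until you find the loose one, which drops when tapped. Lift the hinged cap behind that bolt well open, to about 45 degrees or more, and finish while still holding it up with the fingers so that I can get at the nut below. Keep the other two caps shut and leave the things lying about where they are.

Things in the scene. Friction and masses are not known exactly. Their poses are not given: they have to be found in the camera images.
- fixture: Metal clamp fixture screwed down: base plate 165 x 375 x 12 mm; on it a front step (300 mm long, top at 40 mm) with three like hex-head bolts, behind it a housing with three like hinged caps (tops at 62 mm), one behind each bolt, 100 mm apart. Origin on the bench under the middle of the row; x points from bolts to caps (away from the robot), y along the row to the left, z up.
- keeper (a joint): Angle of the keeper bar (rad): 0 = shut, lying along the fixture's right-hand end against the fence; positive = swung outward, counter-clockwise from above, up to 1.4. It stays where it is left, turning takes about 0.3 N at the knob. A sprung ball detent catches it: between about 0.10 and 0.05 rad it must be pushed over the ball with about 2 to 4 N, below that it snaps to 0.
- keeper_knob (a point): Centre of the upright round knob (18 mm diameter, 37 mm tall; its middle is about 59 mm above the bench) at the free end of the keeper bar (steel bar 16 mm wide, 10 mm thick, top about 39 mm above the bench). 105 mm from the hinge.
- keeper_hinge (a point): Point on the keeper bar's upright hinge axis, at the same height as the knob's centre. When shut, the knob lies 105 mm from here along the fixture's -x.
- bolt_left (a joint): How far the left bolt (seen from the robot) has dropped (m), 0 at the start. A tight bolt does not give (under 1 mm); the one loose bolt, which differs from start to start, slides down 6 mm under a push of 2 to 3 N and stays down.
- bolt_left_top (a point): Centre of the top face of the left bolt's steel hex head (25 mm across corners, 12 mm tall, top 62 mm above the bench before it drops).
- bolt_middle (a joint): How far the middle bolt (seen from the robot) has dropped (m), 0 at the start. A tight bolt does not give (under 1 mm); the one loose bolt, which differs from start to start, slides down 6 mm under a push of 2 to 3 N and stays down.
- bolt_middle_top (a point): Centre of the top face of the middle bolt's steel hex head (25 mm across corners, 12 mm tall, top 62 mm above the bench before it drops).
- bolt_right (a joint): How far the right bolt (seen from the robot) has dropped (m), 0 at the start. A tight bolt does not give (under 1 mm); the one loose bolt, which differs from start to start, slides down 6 mm under a push of 2 to 3 N and stays down.
- bolt_right_top (a point): Centre of the top face of the right bolt's steel hex head (25 mm across corners, 12 mm tall, top 62 mm above the bench before it drops).
- cap_left (a joint): Opening angle of the left cap (rad): 0 = shut, grows as its front is lifted, up to 1.35. It weighs 0.12 kg and falls shut when let go.
- cap_left_handle (a point): Centre of the round T-bar handle (14 mm diameter, 32 mm long, lying along the fixture's y, flat ends) at the front of the left cap, on an 18 mm wide tongue; about 69 mm above the bench when shut, with 22 mm of free space below it down to the front step. The bolt's axis is 37 mm in front of it.
- cap_left_hinge (a point): Point on the left cap's hinge axis (along the fixture's y), at the back of the housing; the handle is 97 mm in front of it and 9 mm higher when shut.
- cap_middle (a joint): Opening angle of the middle cap (rad): 0 = shut, grows as its front is lifted, up to 1.35. It weighs 0.12 kg and falls shut when let go.
- cap_middle_handle (a point): Centre of the round T-bar handle (14 mm diameter, 32 mm long, lying along the fixture's y, flat ends) at the front of the middle cap, on an 18 mm wide tongue; about 69 mm above the bench when shut, with 22 mm of free space below it down to the front step. The bolt's axis is 37 mm in front of it.
- cap_middle_hinge (a point): Point on the middle cap's hinge axis (along the fixture's y), at the back of the housing; the handle is 97 mm in front of it and 9 mm higher when shut.
- cap_right (a joint): Opening angle of the right cap (rad): 0 = shut, grows as its front is lifted, up to 1.35. It weighs 0.12 kg and falls shut when let go.
- cap_right_handle (a point): Centre of the round T-bar handle (14 mm diameter, 32 mm long, lying along the fixture's y, flat ends) at the front of the right cap, on an 18 mm wide tongue; about 69 mm above the bench when shut, with 22 mm of free space below it down to the front step. The bolt's axis is 37 mm in front of it.
- cap_right_hinge (a point): Point on the right cap's hinge axis (along the fixture's y), at the back of the housing; the handle is 97 mm in front of it and 9 mm higher when shut.
- carpenter_pencil: Flat carpenter's pencil, 152 x 14 x 7 mm. A bystander, loose on the bench, to be left where it is; origin at the centre of its underside.
- pen_blank_5: Short dark wooden blank, 63 x 19 x 19 mm. A bystander, loose on the bench, to be left where it is; origin at the centre of its underside.
- wax_tin: Round tin, 78 mm diameter, 31 mm tall. A bystander, loose on the bench, to be left where it is; origin at the centre of its underside.
- pen_blank_4: Pale wooden blank, 110 x 18 x 18 mm. A bystander, loose on the bench, to be left where it is; origin at the centre of its underside.

How it is judged:
By the outcome, as a careful person would: the job done as asked, in the order asked, and still so for the second after the job is handed in, while the arm keeps its last pose, push and grip.
It also fails if it takes over 48 s, if anything falls off the work surface, if the arm or the gripper's body presses on something with over 40 N, if the wrist force passes 120 N, or if a joint passes its speed limit or range.

## Working session

There is one attempt and no reset: what is moved stays moved. The work goes in short steps, Python scripts to look and compute and a tool call to move; the robot and the scene stay as the last step left them, time stands still between calls to the robot, and variables do not carry over. Pictures are saved under pics/ and viewed, and the job is handed in when it is done.

Besides the shell and the picture viewer there is one more tool, called by a JSON object that holds its "method" and its "body". arm_command: Moves the arm, as the interface text tells. Its arguments: {"type":"object","properties":{"increments":{"type":"array"},"claw":{"type":"number"},"force":{"type":"number"}},"required":["increments"]}

```bash
ls; mkdir -p pics
cat > h.py <<'E'
import numpy as np, cv2
from workcell import get_obs, camera, job_done
from scipy.spatial.transform import Rotation as Ro
def world(c,u,v,o=None,d=None):
    K=c["K"]; d=c["range_z"][int(v),int(u)] if d is None else d
    p=d*np.linalg.inv(K)@[u,v,1.]
    if "R" in c: return c["R"].T@(p-c["t"])
    T=c["hand_eye"]; p=T[:3,:3]@p+T[:3,3]
    return Ro.from_euler('xyz',o["tcp_rot"],degrees=True).as_matrix()@p+o["ee_pos"]
def ray(c,u,v,o=None):
    a=world(c,u,v,o,0.0);b=world(c,u,v,o,1.0);return a,b-a
def onz(c,u,v,z,o=None):
    a,d=ray(c,u,v,o);return a+d*(z-a[2])/d[2]
def save(c,n): cv2.imwrite("pics/"+n,c["frame"][:,:,::-1])
E
python3 - <<'E'
from h import *
import pickle
o=get_obs();print(o)
for n in ["scene","top","wrist"]:
    c=camera(n);save(c,n+"0.png");pickle.dump((c,o),open(n+"0.pkl","wb"))
    print(n,c["K"],c.get("R"),c.get("t"),c.get("hand_eye"))
E
```

```text
pics
{'time': 0.0, 'q': array([6.66333163e+01, 5.01293288e+00, 1.00350846e+01, 9.50988310e+01,
       9.54995301e-04, 8.99987552e+01]), 'qd': array([ 0.0247317 ,  0.09523201, -0.08428364, -0.05907909, -0.02173427,
        0.03577143]), 'joint_efforts': array([-1.39125852e-03, -5.20385957e+01,  4.64798641e+01,  1.62715843e-02,
       -4.32022068e-05,  1.39550809e-05]), 'ee_pos': array([0.21805302, 0.50470729, 0.24157111]), 'tcp_rot': array([-1.79999043e+02,  7.66792166e-02,  6.66345611e+01]), 'wrist_force': array([ 0.28006871,  0.63723907, -0.12210365]), 'torque': array([-0.04958969,  0.03293255, -0.03560331]), 'opening': 0.0855863306748431}
scene [[458.54087301   0.         277.78209863]
 [  0.         458.54087301 203.79845647]
 [  0.           0.           1.        ]] [[ 0.892873   -0.44990214 -0.01912782]
 [-0.22640466 -0.41179264 -0.88270479]
 [ 0.38925408  0.7924739  -0.46953847]] [-0.47693985  0.14907872  1.07963916] None
top [[445.37960111   0.         281.99133915]
 [  0.         445.37960111 210.48639603]
 [  0.           0.           1.        ]] [[-0.00812197 -0.99969594 -0.02328236]
 [-0.999673    0.00868195 -0.02405241]
 [ 0.02424723  0.0230794  -0.99943955]] [-0.01646273  0.50162084  1.01273246] None
wrist [[350.74191683   0.         283.13069207]
 [  0.         350.74191683 213.46882893]
 [  0.           0.           1.        ]] None None [[ 9.99998428e-01  1.59905271e-03  7.65614076e-04 -6.21344854e-04]
 [-1.75230996e-03  9.57083593e-01  2.89806703e-01 -7.28431892e-02]
 [-2.69340478e-04 -2.89807589e-01  9.57084891e-01 -1.31984226e-01]
 [ 0.00000000e+00  0.00000000e+00  0.00000000e+00  1.00000000e+00]]
```

View pics/scene0.png

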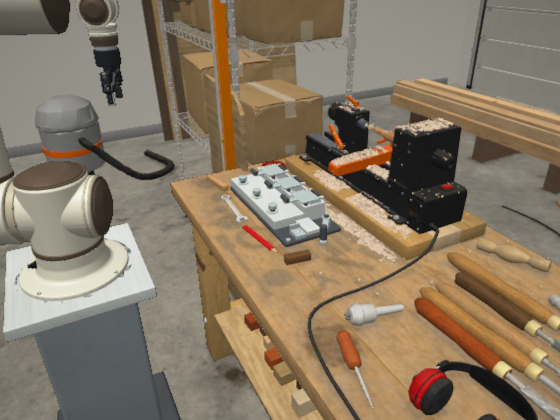

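View pics/top0.png

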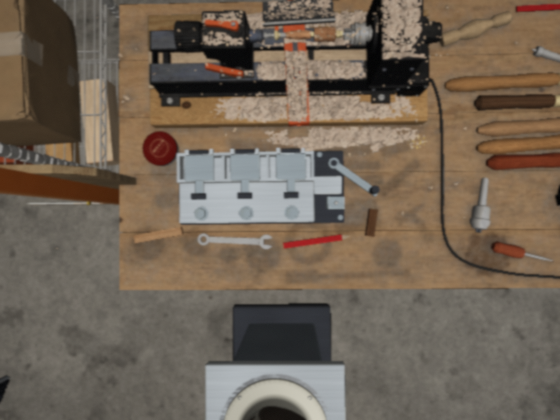

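View pics/wrist0.png

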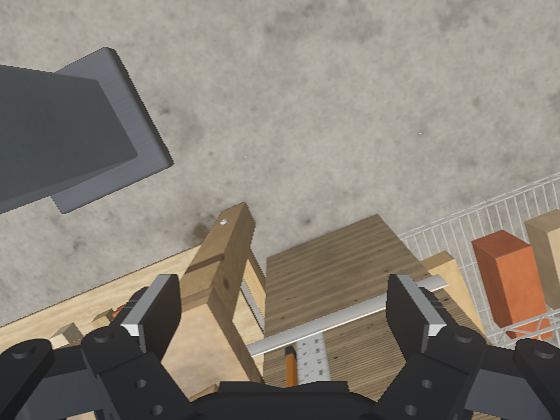

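The scene view shows the fixture, with the keeper swung out. In the top view the bolts are near (200,213), (246,213) and (292,213), the keeper hinge is near (335,162) and the knob near (374,190). I'll enlarge both views to measure them.

Run:
```python
from h import *
import pickle
c,o=pickle.load(open("top0.pkl","rb"))
f=c["frame"][140:250,165:390][:,:,::-1]
cv2.imwrite("pics/topz.png",cv2.resize(f,None,fx=3.5,fy=3.5,interpolation=cv2.INTER_CUBIC))
for n,u,v in [("bL",200,213),("bM",246,213),("bR",292,213),("hinge",335,162),("knob",374,190),("capL",199,196),("capM",245,196),("capR",291,196),("bench",250,270)]:
    print(n,world(c,u,v).round(4))
c,o=pickle.load(open("scene0.pkl","rb"))
f=c["frame"][150:270,215:350][:,:,::-1]
cv2.imwrite("pics/scenez.png",cv2.resize(f,None,fx=5,fy=5,interpolation=cv2.INTER_CUBIC))
```

```text
bL [0.4961 0.1553 0.0655]
bM [0.4953 0.056  0.0622]
bR [ 0.4945 -0.0435  0.0592]
hinge [ 0.6063 -0.1391  0.0439]
knob [ 0.5415 -0.2179  0.0761]
capL [0.5323 0.155  0.0767]
capM [0.5314 0.0564 0.0766]
capR [ 0.5305 -0.0417  0.0752]
bench [ 0.365   0.0545 -0.0047]
```

View pics/topz.png

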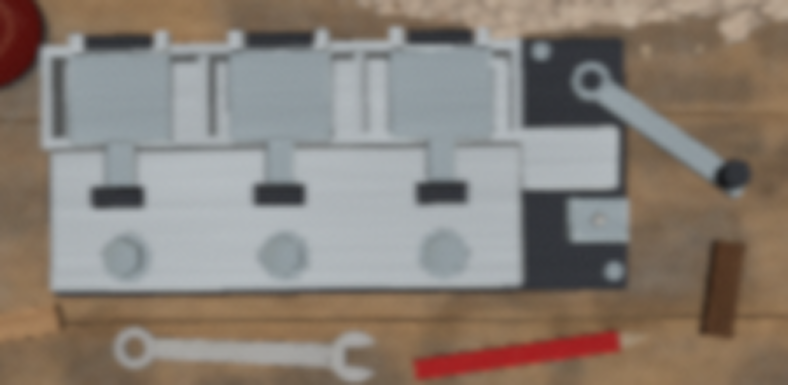

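View pics/scenez.png

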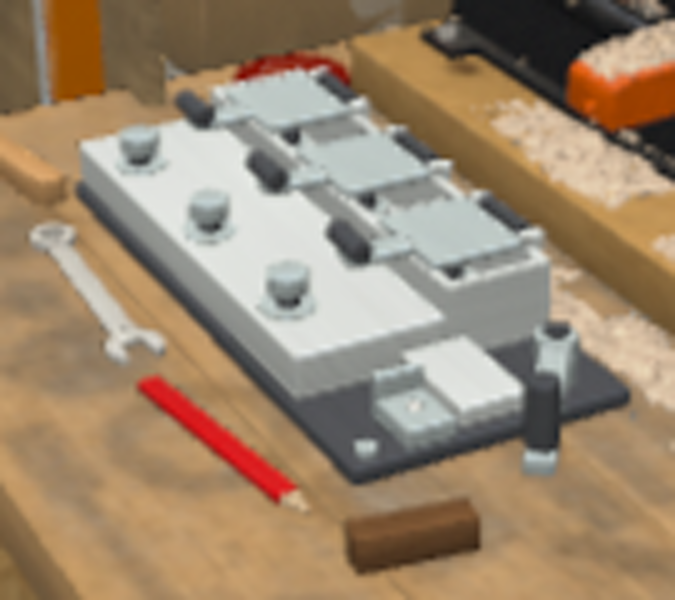

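```bash
cat >> h.py <<'E'
def tri(rs):
    A=np.zeros((3,3));b=np.zeros(3)
    for a,d in rs:
        d=d/np.linalg.norm(d);P=np.eye(3)-np.outer(d,d);A+=P;b+=P@a
    x=np.linalg.solve(A,b)
    return x,[np.linalg.norm(np.cross(x-a,d/np.linalg.norm(d))) for a,d in rs]
E
python3 - <<'E'
from h import *
import pickle
t,_=pickle.load(open("top0.pkl","rb"));s,_=pickle.load(open("scene0.pkl","rb"))
for n,a,b in [("knobtop",(735,172),(541,380)),("bL",(125,257),(140,134)),("bM",(284,255),(210,198)),("bR",(444,252),(289,271)),("hinge",(591,80),(556,330)),
 ("hL",(118,196),(195,108)),("hM",(279,194),(268,169)),("hR",(442,192),(350,241)),("benchcorner",(626,288),(360,480))]:
    ta=((a[0]+.5)/3.5+165-.5,(a[1]+.5)/3.5+140-.5); sb=((b[0]+.5)/5+215-.5,(b[1]+.5)/5+150-.5)
    x,r=tri([ray(t,*ta),ray(s,*sb)]);print(n,x.round(4),np.round(r,4),onz(t,*ta,.062).round(4))
E
```

```text
knobtop [ 0.5442 -0.2197  0.0735] [0.0001 0.0001] [ 0.5451 -0.2219  0.062 ]
bL [0.4961 0.1553 0.0617] [0.0001 0.0001] [0.496  0.1552 0.062 ]
bM [0.4968 0.0563 0.0617] [0.0004 0.0004] [0.4964 0.0565 0.062 ]
bR [ 0.4977 -0.0426  0.0611] [0.0003 0.0003] [ 0.4974 -0.0425  0.062 ]
hinge [ 0.6056 -0.1361  0.0424] [0.0002 0.0002] [ 0.6028 -0.1341  0.062 ]
hL [0.5336 0.1578 0.0695] [0.0001 0.0001] [0.5339 0.1595 0.062 ]
hM [0.5341 0.0583 0.0702] [0.0004 0.0004] [0.5342 0.0593 0.062 ]
hR [ 0.5345 -0.0418  0.0694] [0.0004 0.0004] [ 0.5345 -0.0416  0.062 ]
benchcorner [ 0.4756 -0.1614  0.0049] [0.0016 0.0016] [ 0.4743 -0.1542  0.062 ]
```

{"method": "arm_command", "body": {"increments": [[[0, 0, 0], -1.3], [[0, 0, 0], -2.6], [[0, 0, 0], -3.9]], "claw": 1, "force": 30}}

```text
time: 0.45
ee_pos: [0.218, 0.5047, 0.2414]
tcp_rot: [-180.0, 0.1, 90.4]
wrist_force: [0.2, -0.6, 0.2]
opening: 0.0438
```

```bash
cat >> h.py <<'E'
def inc(P,yaw=None):
    o=get_obs();R=Ro.from_euler('xyz',o["tcp_rot"],degrees=True).as_matrix()
    d=R.T@(np.array(P)-o["ee_pos"])/.025
    print("t",round(o["time"],2),"pos",o["ee_pos"].round(4),"rot",o["tcp_rot"].round(2),"F",o["wrist_force"].round(2),"q",o["q"].round(1),"op",round(o["opening"],4))
    r=None
    if yaw is not None: r=-((yaw-o["tcp_rot"][2]+180)%360-180)/6
    print("inc",d.round(2),"roll",r)
E
python3 -c "
from h import *
inc([.544,-.262,.242],90)"
```

```text
t 0.45 pos [0.218  0.5047 0.2414] rot [-1.7996e+02  9.0000e-02  9.0350e+01] F [ 0.24 -0.57  0.15] q [66.6  5.  10.  95.1 -0.  66.3] op 0.0438
inc [-3.075e+01  1.285e+01  1.000e-02] roll 0.0590726970795572
```

{"method": "arm_command", "body": {"increments": [[[-30.8, 12.8, 0], 0], [[-30.8, 12.8, 0], 0], [[-30.8, 12.8, 0], 0], [[-30.8, 12.8, 0], 0], [[-30.8, 12.8, 0], 0]]}}

```text
time: 0.95
ee_pos: [0.3156, 0.2727, 0.2418]
tcp_rot: [-180.0, 0.1, 90.4]
wrist_force: [2.1, 0.8, -0.4]
opening: -0.0001
```

```bash
python3 -c "
from h import *
inc([.544,-.262,.242],90)"
```

```text
t 0.95 pos [0.3156 0.2727 0.2418] rot [-1.7997e+02  9.0000e-02  9.0400e+01] F [ 2.06  0.78 -0.43] q [ 40.9 -13.   -6.9  96.1  -0.   40.5] op -0.0001
inc [-2.145e+01  8.990e+00  2.000e-02] roll 0.06639508013168438
```

{"method": "arm_command", "body": {"increments": [[[-21.5, 9, 0], 0.1], [[-21.5, 9, 0], 0.1], [[-21.5, 9, 0], 0.1], [[-21.5, 9, 0], 0.1], [[-21.5, 9, 0], 0.1]]}}

```text
time: 1.45
ee_pos: [0.4135, 0.0424, 0.2422]
tcp_rot: [180.0, 0.1, 89.8]
wrist_force: [0.3, 2.1, -0.3]
opening: 0.0001
```

```bash
python3 -c "
from h import *
import pickle
inc([.544,-.262,.242],90)
o=get_obs();c=camera('wrist');save(c,'w1.png');pickle.dump((c,o),open('w1.pkl','wb'))"
```

```text
t 1.45 pos [0.4135 0.0424 0.2422] rot [1.80e+02 8.00e-02 8.98e+01] F [ 0.32  2.07 -0.35] q [  5.9 -13.2  -7.1  96.2  -0.1   6.1] op 0.0001
inc [-12.16   5.26   0.03] roll -0.034042987374040955
```

View pics/w1.png

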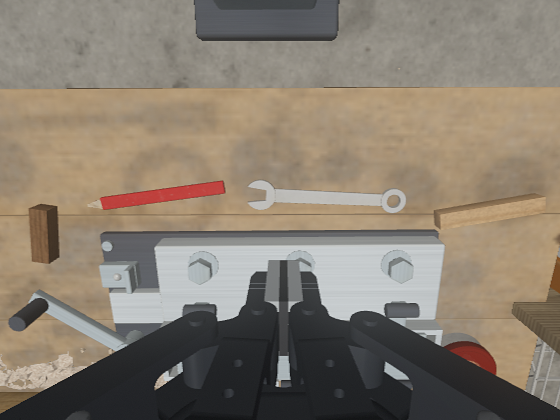

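The wrist view has image-up pointing toward the robot. It shows the right bolt at (203,265), the left bolt at (398,264) and the knob top near (20,322). I'll check these against the earlier points.

```bash
python3 -c "
from h import *
import pickle
c,o=pickle.load(open('w1.pkl','rb'))
for n,u,v,z in [('bR',203,268,.062),('bL',398,267,.062),('knobtop',19,321,.077),('hR',202,311,.076),('hL',403,311,.076),('det',122,275,.035)]: print(n,onz(c,u,v,z,o).round(4),world(c,u,v,o).round(4))
"
```

```text
bR [ 0.4904 -0.037   0.062 ] [ 0.4901 -0.0369  0.0626]
bL [0.4896 0.1532 0.062 ] [0.4892 0.1528 0.0629]
knobtop [ 0.5398 -0.217   0.077 ] [ 0.5404 -0.2178  0.0761]
hR [ 0.5295 -0.0376  0.076 ] [0.4019 0.016  0.2772]
hL [0.5297 0.1574 0.076 ] [0.5309 0.1582 0.074 ]
det [ 0.5115 -0.1309  0.035 ] [ 0.5162 -0.1357  0.0257]
```

{"method": "arm_command", "body": {"increments": [[[-12.2, 5.2, 0], 0], [[-12.2, 5.2, 0], 0], [[-12.2, 5.2, 0], 0], [[-12.2, 5.2, 0], 0], [[-12.2, 5.2, 0], 0]]}}

```text
time: 2.0
ee_pos: [0.509, -0.1887, 0.2426]
tcp_rot: [180.0, 0.2, 89.5]
wrist_force: [0.4, 1.3, 0.6]
opening: 0.0003
```

{"method": "arm_command", "body": {"increments": [[[-1.5, 0.6, 0], 0], [[-1.5, 0.6, 0], 0], [[-1.5, 0.6, 0], 0]]}}

```text
time: 2.3
ee_pos: [0.5235, -0.227, 0.2418]
tcp_rot: [-179.9, 0.2, 89.4]
wrist_force: [-0.5, 0.4, 0.2]
opening: 0.0001
```

```bash
python3 -c "
from h import *
inc([.544,-.262,.242],90)
inc([.544,-.262,.062],90)"
```

```text
t 2.3 pos [ 0.5235 -0.227   0.2418] rot [-179.92    0.18   89.38] F [-0.54  0.4   0.22] q [-23.3   7.8  13.2  95.3  -0.2 -22.7] op 0.0001
inc [-1.39  0.83 -0.01] roll -0.10288960671825483
t 2.3 pos [ 0.5235 -0.227   0.2418] rot [-179.92    0.18   89.38] F [-0.54  0.4   0.22] q [-23.3   7.8  13.2  95.3  -0.2 -22.7] op 0.0001
inc [-1.37  0.84  7.19] roll -0.10288960671825483
```

{"method": "arm_command", "body": {"increments": [[[-1.5, 0.8, 0], -0.1], [[-1.5, 0.8, 2], -0.1], [[-1.5, 0.8, 4], -0.1], [[-1.5, 0.8, 5.5], -0.1], [[-1.5, 0.8, 5.5], -0.1]]}}

```text
time: 2.8
ee_pos: [0.5401, -0.2625, 0.0991]
tcp_rot: [-179.5, -0.1, 90.1]
wrist_force: [-0.3, -0.2, 0.4]
opening: 0.0003
```

```bash
python3 -c "
from h import *
import pickle
inc([.544,-.262,.062],90)
c=camera('scene');save(c,'s2.png');f=c['frame'][120:270,190:370][:,:,::-1]
cv2.imwrite('pics/s2z.png',cv2.resize(f,None,fx=4,fy=4,interpolation=cv2.INTER_CUBIC))"
```

```text
t 2.8 pos [ 0.5401 -0.2625  0.0991] rot [-1.7947e+02 -5.0000e-02  9.0060e+01] F [-0.29 -0.22  0.37] q [-25.8  11.9   2.   80.6  -0.2 -25.9] op 0.0003
inc [0.02 0.17 1.48] roll 0.00974521629542835
```

View pics/s2z.png

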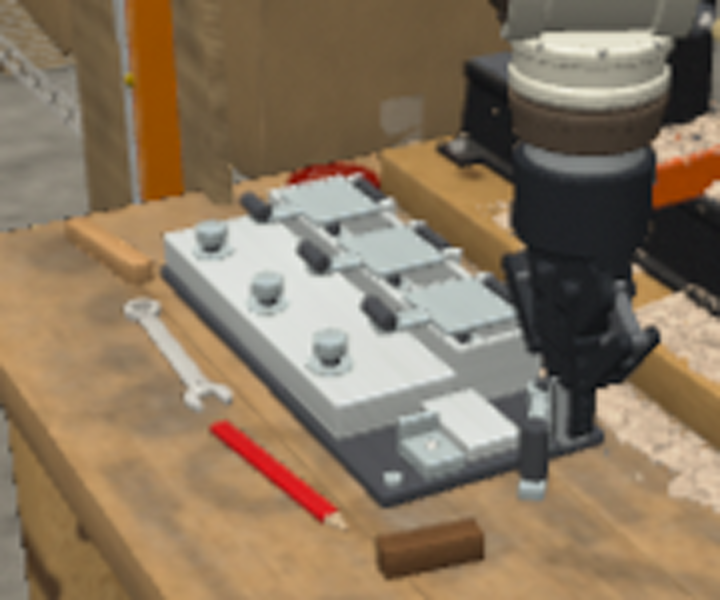

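The closed fingers are just to the right of the knob, which sits at (535,450) in the crop, and clear of it. I'll lower them beside it.

{"method": "arm_command", "body": {"increments": [[[0, 0.2, 0.8], 0], [[0, 0.2, 1.5], 0], [[0, 0.2, 1.5], 0]]}}

```text
time: 3.15
ee_pos: [0.5467, -0.2627, 0.0667]
tcp_rot: [-179.7, 0.1, 90.1]
wrist_force: [0.1, 0.1, -0.2]
opening: -0.0001
```

```bash
python3 -c "
from h import *
H=np.array([.6056,-.1361])
for th in [.937,.8,.65,.5,.35,.2,.1,.03,0]:
    k=H+.105*np.array([-np.cos(th),-np.sin(th)]); print(th,'knob',k.round(4),'push',(k-[0,.0235]).round(4))
inc([.544,-.262,.062],90)"
```

```text
0.937 knob [ 0.5434 -0.2207] push [ 0.5434 -0.2442]
0.8 knob [ 0.5324 -0.2114] push [ 0.5324 -0.2349]
0.65 knob [ 0.522  -0.1996] push [ 0.522  -0.2231]
0.5 knob [ 0.5135 -0.1864] push [ 0.5135 -0.2099]
0.35 knob [ 0.507  -0.1721] push [ 0.507  -0.1956]
0.2 knob [ 0.5027 -0.157 ] push [ 0.5027 -0.1805]
0.1 knob [ 0.5011 -0.1466] push [ 0.5011 -0.1701]
0.03 knob [ 0.5006 -0.1392] push [ 0.5006 -0.1627]
0 knob [ 0.5006 -0.1361] push [ 0.5006 -0.1596]
t 3.15 pos [ 0.5467 -0.2627  0.0667] rot [-1.7974e+02  8.0000e-02  9.0110e+01] F [ 0.09  0.05 -0.24] q [-25.6  13.   -0.3  76.9  -0.2 -25.7] op -0.0001
inc [ 0.03 -0.11  0.19] roll 0.017997970506002048
```

{"method": "arm_command", "body": {"increments": [[[0.6, -0.1, 0.2], 0], [[0.8, -0.2, 0.2], 0], [[1.0, -0.4, 0.2], 0], [[1.2, -0.6, 0.2], 0], [[1.4, -0.8, 0.2], 0]]}}

```text
time: 3.65
ee_pos: [0.527, -0.228, 0.064]
tcp_rot: [-179.9, 0.2, 90.1]
wrist_force: [-0.8, -1.5, 0.6]
opening: -0.0
```

```bash
python3 -c "
from h import *
import pickle
inc([.522,-.2231,.061],90)
inc([.507,-.1956,.061],90)
c=camera('scene');f=c['frame'][120:270,190:370][:,:,::-1]
cv2.imwrite('pics/s3z.png',cv2.resize(f,None,fx=4,fy=4,interpolation=cv2.INTER_CUBIC))"
```

```text
t 3.65 pos [ 0.527 -0.228  0.064] rot [-1.7987e+02  1.6000e-01  9.0110e+01] F [-0.78 -1.46  0.61] q [-23.3   8.6  -5.7  75.8  -0.2 -23.4] op -0.0
inc [ 0.2  -0.2   0.12] roll 0.017643142946387986
t 3.65 pos [ 0.527 -0.228  0.064] rot [-1.7987e+02  1.6000e-01  9.0110e+01] F [-0.78 -1.46  0.61] q [-23.3   8.6  -5.7  75.8  -0.2 -23.4] op -0.0
inc [ 1.3  -0.8   0.12] roll 0.017643142946387986
```

View pics/s3z.png

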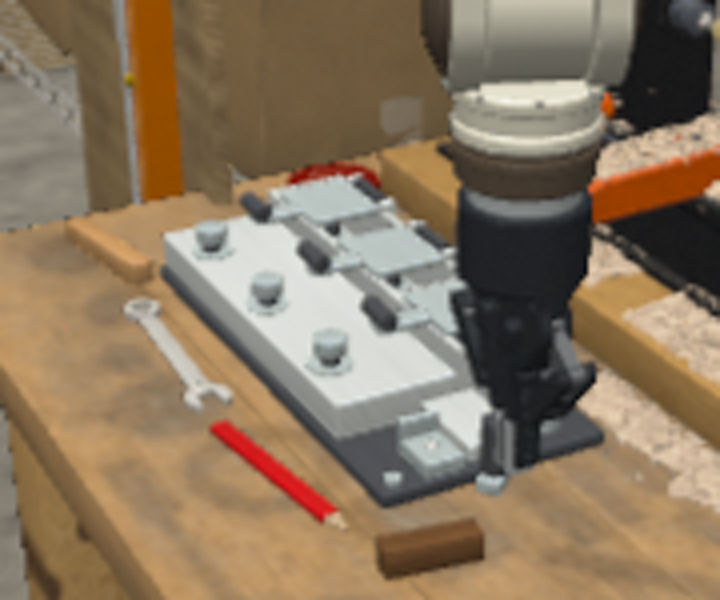

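The knob is following the fingers. I'll keep going along the arc.

{"method": "arm_command", "body": {"increments": [[[0.4, -0.3, 0.1], 0], [[0.7, -0.55, 0.1], 0], [[1.1, -0.7, 0.1], 0], [[1.5, -0.9, 0.1], 0], [[1.9, -1.0, 0.1], 0]]}}

```text
time: 4.2
ee_pos: [0.5009, -0.1788, 0.0613]
tcp_rot: [-179.8, 0.1, 90.1]
wrist_force: [-0.5, -0.2, -0.3]
opening: -0.0001
```

```bash
python3 -c "
from h import *
import pickle
inc([.5011,-.1701,.061],90)
inc([.5006,-.1596,.061],90)
c=camera('scene');f=c['frame'][120:270,190:370][:,:,::-1]
cv2.imwrite('pics/s4z.png',cv2.resize(f,None,fx=4,fy=4,interpolation=cv2.INTER_CUBIC))"
```

```text
t 4.2 pos [ 0.5009 -0.1788  0.0613] rot [-1.7984e+02  1.0000e-01  9.0130e+01] F [-0.5  -0.25 -0.31] q [-19.6   3.1 -12.   75.1  -0.1 -19.7] op -0.0001
inc [0.35 0.01 0.01] roll 0.021037910184569835
t 4.2 pos [ 0.5009 -0.1788  0.0613] rot [-1.7984e+02  1.0000e-01  9.0130e+01] F [-0.5  -0.25 -0.31] q [-19.6   3.1 -12.   75.1  -0.1 -19.7] op -0.0001
inc [ 0.77 -0.01  0.01] roll 0.021037910184569835
```

View pics/s4z.png

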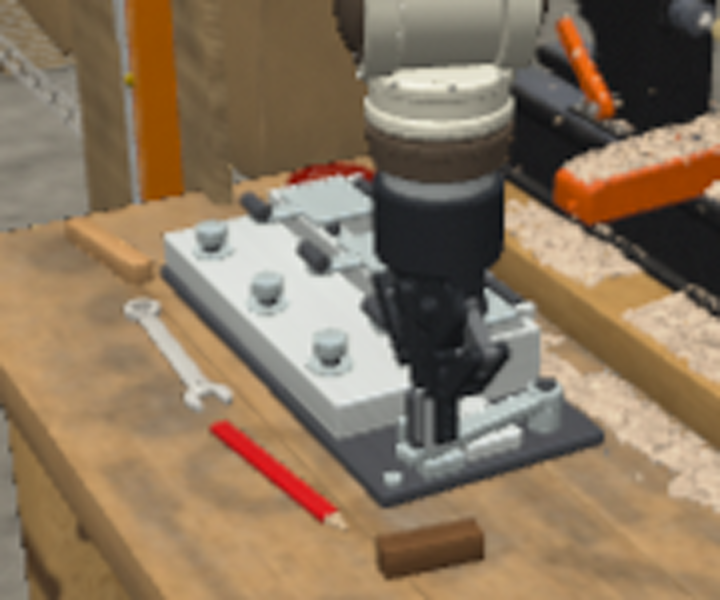

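{"method": "arm_command", "body": {"increments": [[[0.2, 0, 0], 0], [[0.4, 0, 0], 0], [[0.55, 0, 0], 0], [[0.7, 0, 0], 0], [[0.7, 0, 0], 0]]}}

```text
time: 4.75
ee_pos: [0.5009, -0.1596, 0.0612]
tcp_rot: [-179.8, 0.0, 90.2]
wrist_force: [1.2, -0.7, 0.5]
opening: 0.0003
```

```bash
python3 -c "
from h import *
inc([.5006,-.1596,.061],90)
c=camera('top');f=c['frame'][140:250,280:400][:,:,::-1]
cv2.imwrite('pics/t5z.png',cv2.resize(f,None,fx=5,fy=5,interpolation=cv2.INTER_CUBIC))
c=camera('scene');f=c['frame'][120:270,190:370][:,:,::-1]
cv2.imwrite('pics/s5z.png',cv2.resize(f,None,fx=4,fy=4,interpolation=cv2.INTER_CUBIC))"
```

```text
t 4.75 pos [ 0.5009 -0.1596  0.0612] rot [-1.7984e+02  2.0000e-02  9.0190e+01] F [ 1.25 -0.68  0.46] q [-17.6   2.2 -12.8  75.1  -0.1 -17.8] op 0.0003
inc [ 0.   -0.01  0.01] roll 0.031894058931167514
```

View pics/s5z.png

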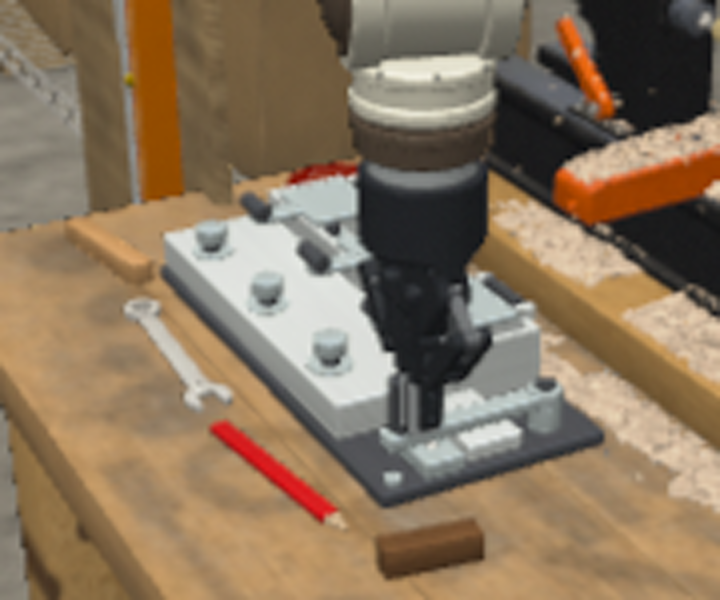

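The bar is almost at the fence, but there is little force yet. I'll push a few millimetres more and watch the force.

{"method": "arm_command", "body": {"increments": [[[0.1, 0, 0], 0], [[0.2, 0, 0], 0], [[0.2, 0, 0], 0]]}}

```text
time: 5.15
ee_pos: [0.5009, -0.1583, 0.0614]
tcp_rot: [-179.8, 0.5, 90.0]
wrist_force: [-0.8, -20.6, -3.2]
opening: -0.0
```

{"method": "arm_command", "body": {"increments": [[[0.1, 0, 0], 0], [[0.15, 0, 0], 0], [[0.15, 0, 0], 0]]}}

```text
time: 5.45
ee_pos: [0.5008, -0.1583, 0.0616]
tcp_rot: [-179.8, 0.9, 89.9]
wrist_force: [-1.2, -23.1, -2.7]
opening: -0.0003
```

That is hard contact at 20 N against the fence. I'll back off and check.

{"method": "arm_command", "body": {"increments": [[[-0.6, 0, 0], 0], [[-1.0, 0, 0], 0], [[-1.0, 0, -1.5], 0], [[-1.0, 0, -2.5], 0], [[-1.0, 0, -2.5], 0]]}}

```text
time: 5.95
ee_pos: [0.5026, -0.183, 0.1282]
tcp_rot: [179.9, 1.0, 89.9]
wrist_force: [0.8, -0.6, -0.1]
opening: -0.0003
```

```bash
python3 -c "
from h import *
inc([.4964,.1555,.125],90)
inc([.4977,-.0426,.125],90)
c=camera('scene');f=c['frame'][170:260,250:370][:,:,::-1]
cv2.imwrite('pics/s6z.png',cv2.resize(f,None,fx=6,fy=6,interpolation=cv2.INTER_CUBIC))"
```

```text
t 5.95 pos [ 0.5026 -0.183   0.1282] rot [179.87   0.98  89.85] F [ 0.77 -0.61 -0.11] q [-19.6   1.7  -6.   81.9  -0.9 -19.4] op -0.0003
inc [13.54 -0.28 -0.1 ] roll -0.024761474138197553
t 5.95 pos [ 0.5026 -0.183   0.1282] rot [179.87   0.98  89.85] F [ 0.77 -0.61 -0.11] q [-19.6   1.7  -6.   81.9  -0.9 -19.4] op -0.0003
inc [ 5.62 -0.21  0.03] roll -0.024761474138197553
```

View pics/s6z.png

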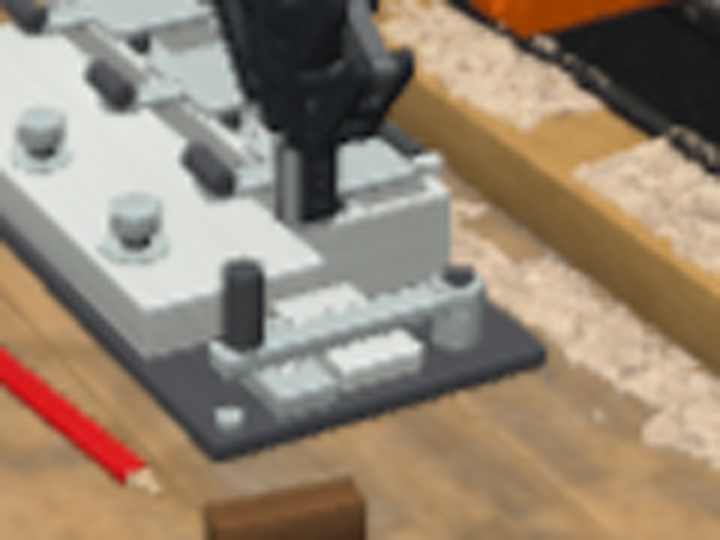

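{"method": "arm_command", "body": {"increments": [[[2, -0.1, 0], 0], [[4, -0.2, 0], 0], [[5.6, -0.2, 0], 0], [[5.6, -0.2, 0], 0]]}}

```text
time: 6.4
ee_pos: [0.4966, -0.039, 0.1226]
tcp_rot: [-179.9, 0.9, 90.1]
wrist_force: [0.5, -0.1, 0.3]
opening: 0.0004
```

```bash
python3 -c "
from h import *
c=camera('top');f=c['frame'][140:250,280:400][:,:,::-1]
cv2.imwrite('pics/t7z.png',cv2.resize(f,None,fx=5,fy=5,interpolation=cv2.INTER_CUBIC))
s=camera('scene')
print('knobtop scene', onz(s,243.5/6+250-.4,272/6+170-.4,.077))
inc([.4977,-.0426,.077],90)
"
```

```text
knobtop scene [ 0.4978009  -0.14300092  0.077     ]
t 6.5 pos [ 0.4969 -0.042   0.1229] rot [-179.93    0.93   89.98] F [ 0.48 -0.34  0.73] q [ -4.3  -2.7 -10.9  81.8  -0.9  -4.3] op -0.0002
inc [0.   0.03 1.84] roll -0.002501980130470353
```

View pics/t7z.png

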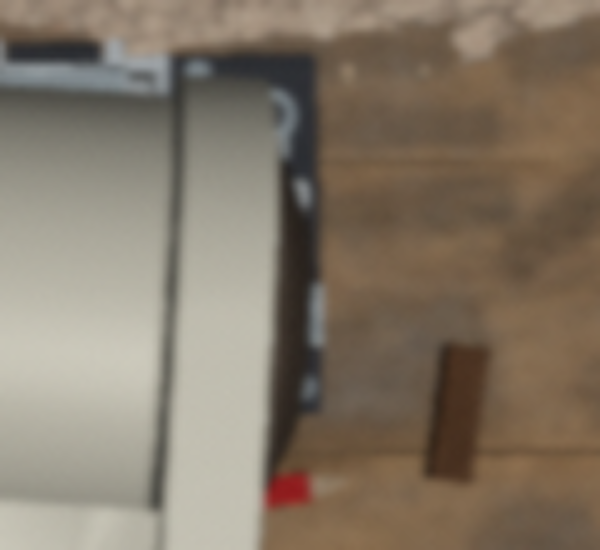

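```bash
python3 -c "
from h import *
c=camera('scene');f=c['frame'][200:250,270:350][:,:,::-1]
cv2.imwrite('pics/s8z.png',cv2.resize(f,None,fx=9,fy=9,interpolation=cv2.INTER_NEAREST))
g=c['frame'].max(2)
m=((g<80)&(c['range_z']>0))[205:232,283:299].astype(np.uint8)
for r in g[205:235,282:300]: print(*['%3d'%x for x in r])
for z in (.0735,.077): print(onz(c,290.2,215,z))
"
```

```text
222 222 222 223 222 222 223 223 223 223 221 219 210 161 145 147 146 146
223 221 221 222 223 222 222 223 224 222 222 221 221 216 166 146 146 146
223 222 221 221 221 222 222 222 223 223 223 222 221 223 217 167 147 146
223 222 222 221 220 220 222 223 222 223 223 223 222 221 223 219 181 152
224 223 222 222 220 220 221 222 222 222 223 224 223 222 222 224 215 185
224 223 223 222 221 220 220 221 221 222 222 223 223 223 222 221 221 216
223 223 224 223 223 221 220 220 221 221 222 222 223 223 223 222 222 221
224 223 223 223 223 223 222 220 201 213 221 222 222 222 224 224 223 222
224 224 224 224 224 195 156 145 128 137 155 188 217 222 222 223 224 223
224 224 224 224 206 142  95  87  87  86  94 147 209 222 223 226 227 221
224 223 224 224 195 120  88  89  89  89  85  94 202 222 207 191 180 175
224 223 223 224 195 113  70  77  80  74  66  55 155 172 164 155 149 148
225 224 224 223 199 114  62  64  66  62  56  49 127 143 145 146 147 147
225 228 225 209 167  95  60  61  62  60  55  49 126 143 143 143 144 145
194 182 175 164 134  81  61  61  61  61  55  49 126 142 139 152 168 183
157 147 145 147 128 
[... 435 characters left out ...]
  62  61  61  58  54  48 174 201 201 201 200 204
117 105 113 190 185 118  69  61  61  57  53  95 181 208 204 183 165 157
 94  86  96 170 197 184 156 105  85 104 110 163 169 162 158 144 133 125
 88  87  94 131 168 195 201 185 154 138 128 146 140 128 125 127 122 138
 87  87  89 132 143 158 161 158 145 133 127 124 125 129 128 151 186 167
 85  87  88  97 129 136 130 127 128 123 138 133 170 183 173 213 213 185
 87  85  86  83  93 130 121 109 111 124 153 179 199 201 197 209 204 198
 87  87  86  87  84 101  98  96 122 129 138 168 195 203 201 199 199 199
 88  88  87  87  87  88  89  90  95 124 129 137 166 195 203 202 200 199
[ 0.50058405 -0.13783028  0.0735    ]
[ 0.49768005 -0.1433138   0.077     ]
```

View pics/s8z.png

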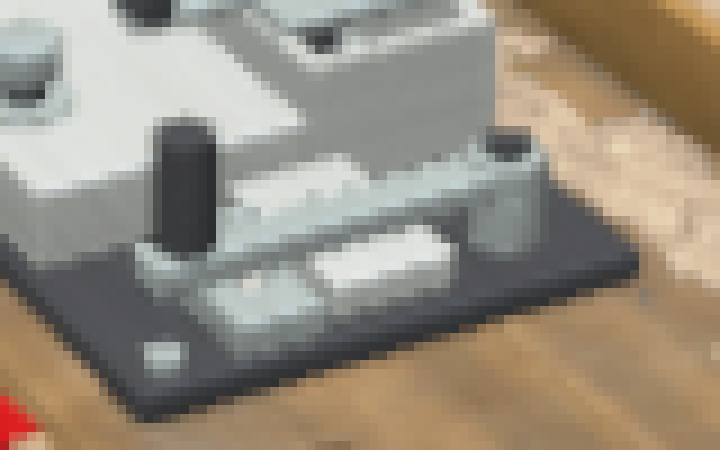

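The knob is at (0.5006, -0.138), which is within measuring error of shut (expected (0.5006, -0.136)). Next I tap the right bolt.

{"method": "arm_command", "body": {"increments": [[[0, 0, 0.9], 0], [[0, 0, 1.6], 0], [[0, 0, 1.85], 0], [[0, 0, 1.85], 0]]}}

```text
time: 6.95
ee_pos: [0.4963, -0.0444, 0.0757]
tcp_rot: [-179.8, 0.9, 89.8]
wrist_force: [0.2, 0.4, -0.1]
opening: 0.0
```

{"method": "arm_command", "body": {"increments": [[[0, 0, 0.08], 0], [[0, 0, 0.16], 0], [[0, 0, 0.16], 0]]}}

```text
time: 7.25
ee_pos: [0.4968, -0.0449, 0.0731]
tcp_rot: [-179.9, 1.0, 89.8]
wrist_force: [-1.9, -1.2, 5.0]
opening: -0.0002
```

{"method": "arm_command", "body": {"increments": [[[0, 0, 0.06], 0], [[0, 0, 0.06], 0]]}}

```text
time: 7.45
ee_pos: [0.4969, -0.045, 0.073]
tcp_rot: [-180.0, 1.0, 89.8]
wrist_force: [-4.1, 0.4, 8.4]
opening: -0.0001
```

The right bolt is tight: 8 N and no drop. On to the middle one.

{"method": "arm_command", "body": {"increments": [[[0, 0, -1], 0], [[2, 0, -1], 0], [[4, 0, -1], 0], [[4, 0, -1], 0], [[4, 0, -1], 0]]}}

```text
time: 7.95
ee_pos: [0.4974, 0.0565, 0.0968]
tcp_rot: [180.0, 1.0, 89.9]
wrist_force: [0.3, -0.6, 1.2]
opening: 0.0002
```

```bash
python3 -c "
from h import *
inc([.4968,.0563,.077],90)"
```

```text
t 7.95 pos [0.4974 0.0565 0.0968] rot [180.     0.96  89.94] F [ 0.29 -0.6   1.16] q [  7.   -2.  -13.1  79.   -1.    7.1] op 0.0002
inc [ 0.01 -0.03  0.79] roll -0.009555680309148329
```

{"method": "arm_command", "body": {"increments": [[[0, 0, 0.5], 0], [[0, 0, 0.8], 0], [[0, 0, 0.8], 0]]}}

```text
time: 8.25
ee_pos: [0.4965, 0.055, 0.075]
tcp_rot: [-179.9, 1.0, 89.9]
wrist_force: [-0.3, -0.2, -1.0]
opening: -0.0001
```

{"method": "arm_command", "body": {"increments": [[[0, 0, 0.1], 0], [[0, 0, 0.18], 0], [[0, 0, 0.18], 0]]}}

```text
time: 8.55
ee_pos: [0.4965, 0.0546, 0.0703]
tcp_rot: [-179.8, 1.0, 89.8]
wrist_force: [-0.2, -0.1, 0.5]
opening: 0.0002
```

{"method": "arm_command", "body": {"increments": [[[0, 0, 0.06], 0], [[0, 0, 0.06], 0]]}}

```text
time: 8.75
ee_pos: [0.4966, 0.0546, 0.0689]
tcp_rot: [-179.9, 1.0, 89.8]
wrist_force: [0.4, -0.6, -0.2]
opening: -0.0001
```

The tool went past the original head height with no resistance, so the middle bolt looks like the loose one. I'll follow it to the bottom to confirm.

{"method": "arm_command", "body": {"increments": [[[0, 0, 0.1], 0], [[0, 0, 0.12], 0], [[0, 0, 0.12], 0]]}}

```text
time: 9.05
ee_pos: [0.4967, 0.0547, 0.0669]
tcp_rot: [-179.9, 1.0, 89.8]
wrist_force: [-4.5, 0.5, 10.0]
opening: -0.0001
```

Contact again at z 0.0669 with 10 N, so the middle bolt has dropped 6 mm. I'll rise, open the fingers and look at the middle cap's handle.

{"method": "arm_command", "body": {"increments": [[[0, 0, -1.5], 0], [[0, 0, -3], 0], [[0, 0, -4.5], 0], [[0, 0, -4.5], 0], [[0, 0, -4.5], 0]], "claw": -0.25}}

```text
time: 9.55
ee_pos: [0.4973, 0.0567, 0.1798]
tcp_rot: [-180.0, 1.0, 89.8]
wrist_force: [0.5, -0.4, -1.2]
opening: 0.0535
```

```bash
python3 -c "
from h import *
import pickle
o=get_obs();c=camera('wrist');save(c,'w9.png');pickle.dump((c,o),open('w9.pkl','wb'))
inc([.534,.058,.15],90)"
```

```text
t 9.6 pos [0.4968 0.0566 0.1787] rot [-179.88    0.99   89.83] F [-0.29  0.3  -0.99] q [ 7.  -2.5 -4.5 88.2 -1.   7.2] op 0.0533
inc [0.08 1.49 1.14] roll -0.02786639417987165
```

View pics/w9.png

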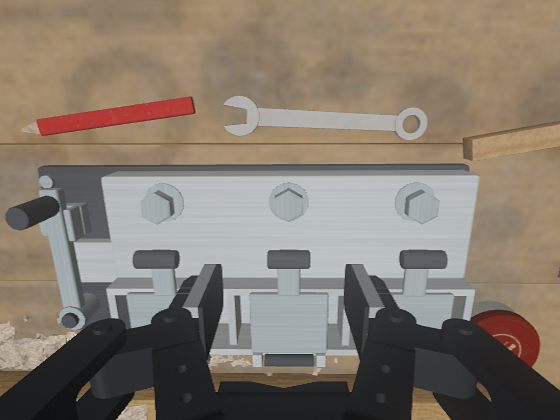

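A clear view: the keeper lies along the fixture's right end, the middle bolt at (289,202) sits lower, and the middle handle spans x 268–310 at y 259. I'll measure it.

```bash
python3 -c "
from h import *
import pickle
c,o=pickle.load(open('w9.pkl','rb'))
g=c['frame'].max(2)[235:285,255:325]
m=(g<95).astype(np.uint8);n,l,s,ce=cv2.connectedComponentsWithStats(m)
for i in range(1,n):
  if s[i,4]>100: print(s[i]+[255,235,0,0,0],ce[i]+[255,235])
for n,u,v,z in [('hM',289,259,.071),('l',310,259,.071),('r',268,259,.071),('bM',289,202,.056),('bL',417,204,.062),('bR',159,206,.062),('hL',423.5,259.5,.071),('hR',156.5,259,.071)]: print(n,onz(c,u,v,z,o).round(4),world(c,u,v,o).round(4))
for n,u,v in [('keeper hinge',69,319),('knobtop',20,215)]: print(n,world(c,u,v,o).round(4))
t,_=pickle.load(open('top0.pkl','rb'))
print(tri([ray(c,289,259,o),ray(t,165+279.5/3.5-.5,140+194.5/3.5-.5)]))
"
```

```text
[268 250  42   6 141] [289.24822695 251.75177305]
hM [0.5326 0.0584 0.071 ] [0.5305 0.0584 0.0757]
l [0.5325 0.074  0.071 ] [0.5304 0.0737 0.0757]
r [0.5327 0.0427 0.071 ] [0.5305 0.043  0.0758]
bM [0.4926 0.0582 0.056 ] [0.4922 0.0582 0.0573]
bL [0.4922 0.1521 0.062 ] [0.4922 0.1521 0.0619]
bR [ 0.4944 -0.0385  0.062 ] [ 0.494  -0.038   0.0633]
hL [0.5323 0.1581 0.071 ] [0.5301 0.156  0.0761]
hR [ 0.5332 -0.0412  0.071 ] [ 0.5309 -0.039   0.0762]
keeper hinge [ 0.6033 -0.136   0.0451]
knobtop [ 0.4975 -0.1335  0.0759]
(array([0.53380707, 0.05851251, 0.06836742]), [np.float64(0.0001281616432013675), np.float64(0.00012816164320146657)])
```

{"method": "arm_command", "body": {"increments": [[[0.08, 1.45, 0], 0], [[0.08, 1.45, 1.5], 0], [[0.1, 1.45, 2.5], 0], [[0.1, 1.45, 2.5], 0]]}}

```text
time: 10.0
ee_pos: [0.5303, 0.0576, 0.1107]
tcp_rot: [-179.4, 1.0, 89.8]
wrist_force: [0.1, -1.1, -0.3]
opening: 0.0533
```

```bash
python3 -c "
from h import *
inc([.533,.0584,.062],90)"
```

```text
t 10.0 pos [0.5303 0.0576 0.1107] rot [-179.39    1.05   89.84] F [ 0.14 -1.1  -0.33] q [ 6.7  2.9 -6.7 81.2 -1.   6.9] op 0.0533
inc [0.07 0.13 1.95] roll -0.026493659488996475
```

{"method": "arm_command", "body": {"increments": [[[0.05, 0.1, 0.7], 0], [[0.05, 0.1, 1.4], 0], [[0.07, 0.1, 1.9], 0], [[0.07, 0.1, 1.9], 0]]}}

```text
time: 10.4
ee_pos: [0.5313, 0.0584, 0.062]
tcp_rot: [-179.3, 1.1, 89.8]
wrist_force: [-0.7, 0.0, -0.1]
opening: 0.0534
```

```bash
python3 -c "
from h import *
inc([.533,.0584,.062],90)
c=camera('scene');f=c['frame'][120:270,190:370][:,:,::-1]
cv2.imwrite('pics/s10z.png',cv2.resize(f,None,fx=4,fy=4,interpolation=cv2.INTER_CUBIC))
inc([.533,.0584,.062],90)"
```

```text
t 10.4 pos [0.5313 0.0584 0.062 ] rot [-179.25    1.06   89.84] F [-0.68  0.03 -0.15] q [  6.8   4.1 -10.8  75.9  -1.    6.9] op 0.0534
inc [ 0.    0.07 -0.  ] roll -0.026230575721641003
t 10.45 pos [0.5319 0.0584 0.0631] rot [-179.34    1.05   89.84] F [-0.17 -0.64 -0.89] q [  6.8   4.1 -10.7  76.   -1.    6.9] op 0.0533
inc [-0.    0.04  0.05] roll -0.02649797710984103
```

View pics/s10z.png

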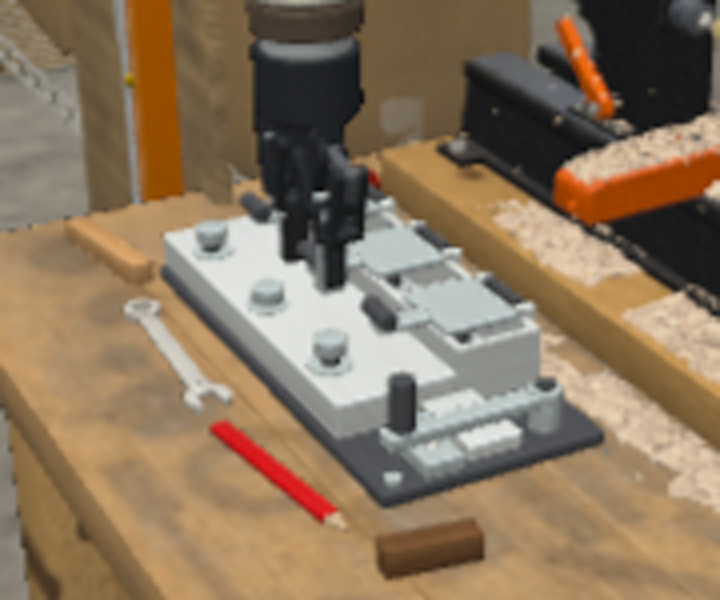

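The fingers straddle the middle handle, and the middle bolt is visibly lower. I'll close on the handle's flat ends.

{"method": "arm_command", "body": {"increments": [[[0, 0.04, 0.05], 0], [[0, 0.04, 0.05], 0], [[0, 0.04, 0.05], 0], [[0, 0.04, 0.05], 0], [[0, 0.04, 0.05], 0]], "claw": 1, "force": 40}}

```text
time: 10.95
ee_pos: [0.5335, 0.0585, 0.063]
tcp_rot: [-179.4, 1.0, 89.8]
wrist_force: [0.0, 0.9, 6.8]
opening: 0.0312
```

```bash
python3 -c "
from h import *
o=get_obs();p=o['ee_pos'];inc(p)
R=.0974;a0=np.arctan2(9,97)
for d in [5,10,15,20,25,30,35,40,45,50,55]:
  a=a0+np.radians(d); dx=R*(np.cos(a0)-np.cos(a)); dz=R*(np.sin(a)-np.sin(a0)); print(d,(np.array([0,dx,-dz])/.025).round(2))
"
```

```text
t 10.95 pos [0.5335 0.0585 0.063 ] rot [-179.44    1.04   89.84] F [0.   0.92 6.84] q [  6.7   4.2 -10.6  75.9  -1.    6.9] op 0.0312
inc [0. 0. 0.] roll None
5 [ 0.    0.05 -0.34]
10 [ 0.    0.12 -0.67]
15 [ 0.    0.23 -0.99]
20 [ 0.    0.36 -1.31]
25 [ 0.    0.52 -1.61]
30 [ 0.    0.7  -1.89]
35 [ 0.    0.91 -2.16]
40 [ 0.    1.14 -2.41]
45 [ 0.    1.39 -2.64]
50 [ 0.    1.66 -2.84]
55 [ 0.    1.95 -3.02]
```

{"method": "arm_command", "body": {"increments": [[[0, 0.02, -0.2], 0], [[0, 0.05, -0.34], 0], [[0, 0.08, -0.5], 0], [[0, 0.12, -0.67], 0], [[0, 0.12, -0.67], 0]]}}

```text
time: 11.45
ee_pos: [0.5368, 0.0586, 0.0801]
tcp_rot: [-179.4, 1.1, 89.8]
wrist_force: [-0.2, -3.1, -4.1]
opening: 0.0311
```

```bash
python3 -c "
from h import *
inc([.5335+.0002,.0585,.063+.0005])
c=camera('scene');f=c['frame'][120:270,190:370][:,:,::-1]
cv2.imwrite('pics/s11z.png',cv2.resize(f,None,fx=4,fy=4,interpolation=cv2.INTER_CUBIC))"
```

```text
t 11.45 pos [0.5368 0.0586 0.0801] rot [-179.44    1.06   89.83] F [-0.23 -3.11 -4.09] q [ 6.7  4.3 -8.6 77.8 -1.   6.9] op 0.0311
inc [ 0.01 -0.12  0.67] roll None
```

View pics/s11z.png

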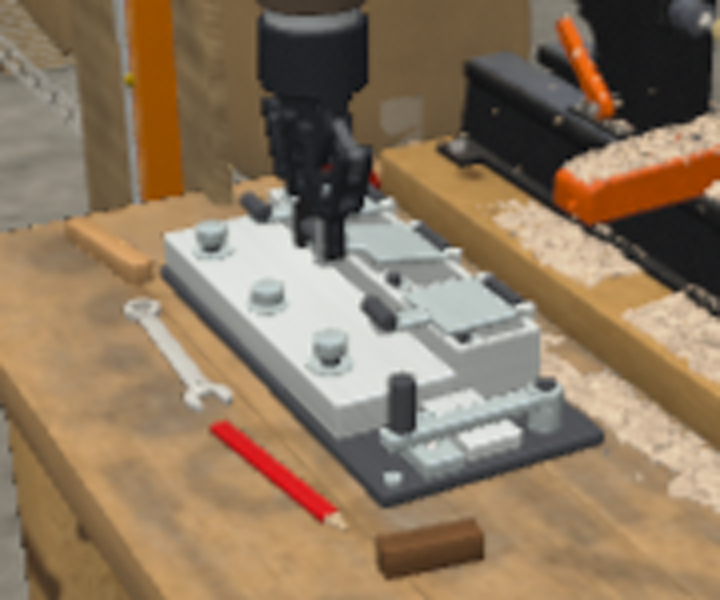

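{"method": "arm_command", "body": {"increments": [[[0, 0.11, -0.32], 0], [[0, 0.24, -0.64], 0], [[0, 0.4, -0.94], 0], [[0, 0.58, -1.22], 0], [[0, 0.58, -1.22], 0]]}}

```text
time: 12.0
ee_pos: [0.5523, 0.0587, 0.1116]
tcp_rot: [-179.5, 1.1, 89.8]
wrist_force: [-0.7, -5.4, -2.3]
opening: 0.031
```

```bash
python3 -c "
from h import *
inc([.5335+.0002,.0585,.063+.0005])
c=camera('scene');f=c['frame'][120:270,190:370][:,:,::-1]
cv2.imwrite('pics/s12z.png',cv2.resize(f,None,fx=4,fy=4,interpolation=cv2.INTER_CUBIC))"
```

```text
t 12.0 pos [0.5523 0.0587 0.1116] rot [-179.5     1.1    89.81] F [-0.72 -5.36 -2.3 ] q [ 6.6  5.8 -3.5 81.3 -1.   6.8] op 0.031
inc [ 0.03 -0.73  1.93] roll None
```

View pics/s12z.png

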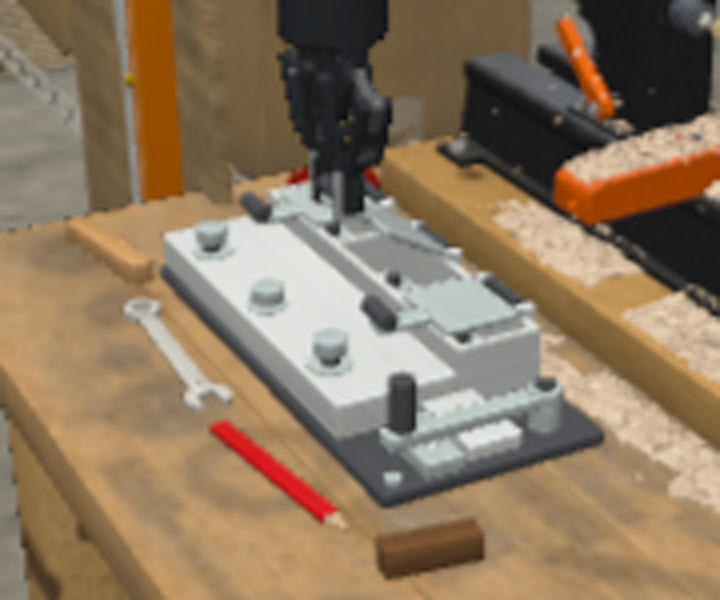

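{"method": "arm_command", "body": {"increments": [[[-0.01, 0.21, -0.27], 0], [[-0.02, 0.44, -0.52], 0], [[-0.03, 0.69, -0.75], 0], [[-0.03, 0.96, -0.95], 0], [[-0.03, 0.96, -0.95], 0]]}}

```text
time: 12.55
ee_pos: [0.5772, 0.0587, 0.1356]
tcp_rot: [-179.5, 1.1, 89.8]
wrist_force: [-2.9, 1.3, -0.8]
opening: 0.0308
```

{"method": "arm_command", "body": {"increments": [[[0, 0.15, -0.1], 0], [[0, 0.3, -0.19], 0], [[0, 0.45, -0.27], 0], [[0, 0.45, -0.27], 0], [[0, 0.45, -0.27], 0]]}}

```text
time: 13.05
ee_pos: [0.5885, 0.0587, 0.1422]
tcp_rot: [-179.5, 1.1, 89.8]
wrist_force: [-1.1, -0.8, -4.6]
opening: 0.0311
```

```bash
python3 -c "
from h import *
inc([.5335+.0002,.0585,.063+.0005])
p=get_obs()['ee_pos'];print('angle',np.degrees(np.arctan2(p[2]+.008-.0605,.6312-p[0]))-5.3, np.hypot(p[2]+.008-.0605,.6312-p[0]))
c=camera('scene');f=c['frame'][100:270,190:390][:,:,::-1]
cv2.imwrite('pics/s13z.png',cv2.resize(f,None,fx=3.5,fy=3.5,interpolation=cv2.INTER_CUBIC))
c=camera('wrist');save(c,'w13.png');c=camera('top');f=c['frame'][130:260,110:390][:,:,::-1]
cv2.imwrite('pics/t13.png',cv2.resize(f,None,fx=2.8,fy=2.8,interpolation=cv2.INTER_CUBIC))
inc(p)"
```

```text
t 13.05 pos [0.5885 0.0587 0.1422] rot [-179.5     1.07   89.83] F [-1.15 -0.78 -4.59] q [ 6.2 10.4  5.  85.2 -1.   6.3] op 0.0311
inc [ 0.04 -2.16  3.17] roll None
angle 59.23499362809869 0.09934087203186849
t 13.2 pos [0.5884 0.0587 0.1422] rot [-179.51    1.07   89.83] F [-0.68 -0.42 -5.24] q [ 6.2 10.4  5.  85.2 -1.   6.4] op 0.0309
inc [-0.  0. -0.] roll None
```

View pics/s13z.png

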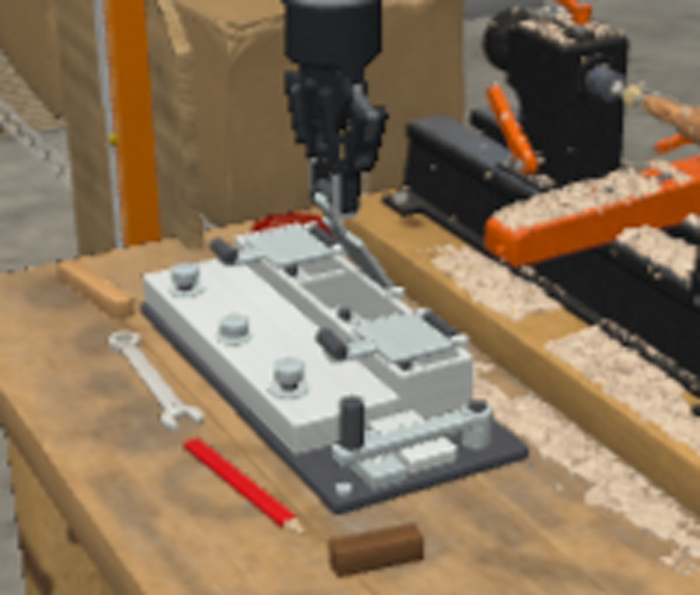

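View pics/w13.png

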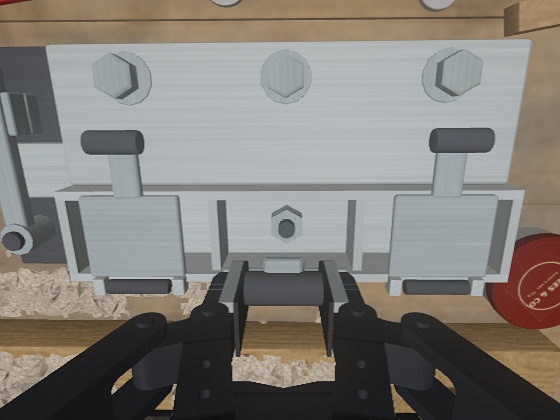

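View pics/t13.png

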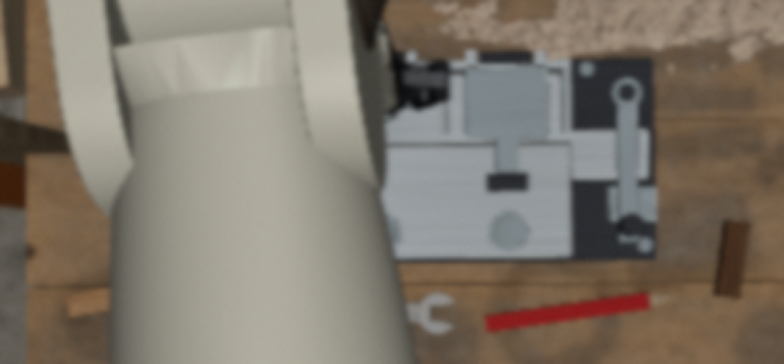

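The wrist view shows the nut exposed at (287,225), the handle gripped at (285,288) and the other two caps shut. In the top view the bar runs straight from the hinge (627,92) to the knob (630,228), so the keeper is shut, and the loose items it shows are where they were. The cap is steady, so I'll hand in.

```bash
python3 -c "
from h import *
print(job_done()); o=get_obs(); print(o['time'],o['opening'])"
```

```text
the job is handed in; nothing more can be done
None
the job is handed in; nothing more can be done
```

The middle bolt is the loose one. Its cap is open to about 58° and still held by the fingers, with the nut below exposed. I handed the job in at 13.2 s of the 48 s.

- **Keeper:** I pushed the knob round with the closed fingers until it stopped hard against the fence at about 20 N. Afterwards it stayed put, with the bar lying straight along the fixture's right end. My scene-camera fixes on the knob disagreed: one put it 7 mm out, but that assumed a knob-top height that doesn't match my own measurement. Using the measured height it was within 2 mm of shut, and the later wrist and top views agreed.
- **Bolts:** The right bolt held at 8 N with no drop. The middle bolt sank about 6 mm, and the wrist camera's depth reading showed it about 5 mm lower than the other two. I did not tap the left bolt, since the loose one was already found.
- **Cap:** I gripped the handle by its flat ends at 40 N and lifted it along its arc. The 58° is worked out from the tool position: about 59° by position alone, or 55 to 58° by the arc I commanded. It held steady, with the finger opening at 31 mm and forces around 5 N.
- **Everything else:** The last pictures showed the other two caps shut. The loose items in view had not moved.

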